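# Load the specimen plate and hold the carrier level

### The job

Take the tall white specimen plate out of its wooden block on the blue mat and slide it all the way down into the empty slot of the metal carrier that stands in the dissecting tray, without dropping it, and let go of it. Then take the carrier by its black bar handle, lift it straight up out of the tray until its underside is about 10 cm above the bench, and keep it there level and still, both plates in their slots, so that the tray can be drawn away from under it. The program finishes while you are holding the carrier in the air; leave the other things on the bench where they are.

Things in the scene. Friction and masses are not known exactly. Their poses are not given: they have to be found in the camera images.
- plate_center (a point): Centre of the tall specimen plate: loose, white, rectangular with a brown-green leaf on both faces, 8 thick (its x) by 60 wide (its y) by 80 tall (its z) mm, about 45 g. It stands upright in a wooden block (84 x 44 mm, 30 mm high, fixed on the mat) whose slot holds its lowest 22 mm with about 1.3 mm of play each side; it may lean by a few degrees. Either way round fits.
- small_center (a point): Centre of the other, small plate, 8 x 56 x 50 mm, in an identical block on the same mat, about 170 mm from the tall one. Leave it there.
- slot (a point): Centre of the floor of the carrier's empty slot, in the carrier's axes (x along the carrier's length, z up). The slot takes the plate's 8 mm along x and its 60 mm along y: it is 10.5 x 63 mm and 25 mm deep, with lips that flare outwards for another 9 mm above it to a mouth about 22 x 74 mm. A plate that is fully home stands on this floor, its centre 40 mm above it.
- handle (a point): Centre of the carrier's handle, a black bar 64 mm long (x), 14 mm thick (y) and 20 mm high, on two thin posts; in the carrier's axes. It lies over the middle of the carrier, 85 mm above its underside, 75 mm above the slot floors. The posts leave the bar's long faces free.
- carrier: The carrier, a loose aluminium rack, base 200 (x) x 90 (y) x 10 mm, about 350 g, origin at the centre of its underside, z up. Slots at x = +70 mm (empty) and x = -70 mm (holding the stored plate), each with its floor 10 mm above the underside; the handle between them. With both plates loaded it balances under the handle. It is steady while a plate is put in.
- stored_center (a point): Centre of the plate that is already in the carrier's other slot, same size as the tall plate, 50 mm above the carrier's underside. It stays in its slot.
- tray: The white dissecting tray, fixed, 300 (x) x 220 (y) mm, rim 45 mm above the bench, floor 4 mm thick; origin at the centre of its underside, on the bench (z = 0). The carrier stands on its floor, lengthwise in it.
- forceps: Steel forceps lying in the tray beside the carrier, 100 mm long, 8 mm high. Leave alone.
- lens: Hand lens with a black handle lying on the mat between the two blocks, about 110 mm long, 8 mm high. Leave alone.
- jar: Amber jar with black lid, 64 mm wide, 100 mm tall, on the bench outside tray and mat. Leave alone.
- beaker: Glass beaker, 72 mm wide, 95 mm tall, on the bench outside tray and mat. Leave alone.
- dish: Pale, half-clear shallow dish, 90 mm wide, 16 mm high, on the bench outside tray and mat. Leave alone.
Mind the look-alikes: they are no part of the job. Leave any green look-alike of the carrier alone.

How it is judged:
By the outcome, as a careful person would: the job done as asked, in the order asked, and still so for the second after the job is handed in, while the arm keeps its last pose, push and grip.
It also fails if it takes over 64 s, if anything falls off the work surface, if the arm or the gripper's body presses on something with over 40 N, if the wrist force passes 120 N, or if a joint passes its speed limit or range.

### The arm

A 6-joint arm with a two-finger parallel gripper is mounted at the origin on the work surface. World frame = base frame: x ahead of the robot, y to its left, z up, the work surface at z = 0. Lengths are in mm, angles in degrees, forces in N, time in s.
With the tool pointing down it reaches from about 350 to 850 mm from the base axis. Payload 8.1 kg.
Tool frame: the origin (TCP) lies between the finger pads; the fingertips stand 22 mm ahead of it and the grasp point (between the pads) lies 3 mm ahead of it; z points along the fingers, y is the line along which they close (so a half turn about z gives the same grasp; the last joint's range is limited). The gripper opens to 85 mm and grips with 20 to 120 N. Pads are 22 mm wide; open, the fingers measure 114 mm over their backs; the gripper's body (76 mm by 85 mm) begins 54 mm behind the grasp point. The pads swing forward as they close: fully open they stand 13 mm farther back than shut.
Start: joints at [63.289, 7.471, 85.268, -0, 87.261, -4.893], TCP at [222.977, 557.034, 253.292] pointing down, gripper open.
Joint ranges: [-169.43, 169.43], [-51.17, 129.36], [1.28, 143.12], [-76.62, 256.62], [0, 156.53], [-152.29, 152.29]. Speed limits (degrees/s): [136.94, 136.94, 159.86, 180, 180, 180].

### API

Orientations are given as [roll, pitch, yaw] about the fixed x, y, z axes, in that order (R = Rz(yaw) Ry(pitch) Rx(roll)).
In Python, from bench import r, vision gives the robot as it stands.
- The arm moves only by the tool step_arm, never from a script. Its argument "targets" is a list that holds one entry, the list of rows, each a list of 6 numbers: the shift along the world's x, y, z in mm, then the turn, a rotation vector about the world's x, y, z in rad. In form: [[[x, y, z, rx, ry, rz], ...]]. A call has 1 to 12 rows; each row is the pose to reach, as a shift and turn from the pose commanded when the call began; what a row does not reach only later rows make up. A row lasts 1/12 s, in which the tool goes at most 41.7 mm and 7.16 degrees, less where a joint would pass 70% of its speed; a pose out of reach is approached as far as the arm can. A call with a gripper value outside its range is refused whole. "fingers" is the gripper's target within -1 to 1 (shut at 1, half-way at 0, fully open at -1), set as the call begins (left out, the last holds). The fingers move at their own pace and stop on an object; "newtons" is the grip in N (left out, the last holds). Time passes only in rows, so rows that repeat a pose let the fingers close. It gives the time, the measured TCP pose, the force, the opening and the grip force at its end, in the units of the state.
- r.sense(): the state, without advancing time (a new reading comes with each control period).
- vision.snapshot(name): name is "side" or "top" or "wrist"; returns a dict with "img" (400x640x3 uint8, blue, green, red), "mtx" (3x3 intrinsics, pixels), "eye" and "attitude" of the camera in the world. Camera axes: x right, y up, looking along -z (the intrinsics and any distortion apply to the point x, -y, -z); pixel columns grow to the right and rows downward; lengths in mm; the calibration is good to about 2 mm. The wrist camera is an equidistant fisheye: a pixel r from the principal point sees the ray r / f radians off the axis. A picture is of the moment at which its call begins. There is no depth.
- r.hand_in(): hands the job in; it is judged then, once.
The state is a dict: "time": time; "joint_pos": joint angles; "qd": joint speeds; "joint_efforts": joint torques, N m; "tool_pos": TCP position; "tcp_rot": TCP orientation; "ft_force": force on the tool from outside, world axes, zero at the start; "wrist_torque": the same for the moment, N m; "finger_gap": finger opening in mm; "grip_force": force on a finger pad.
Only numpy, scipy, OpenCV 4.12 (cv2) and the standard library are available. Lean on these libraries where they do the work, as an engineer would, in place of code of your own. Each camera call takes 0.05 s, during which the arm holds its last target. There are 200 camera calls.

## Working session

There is one attempt and no reset: what is moved stays moved. The work goes in short steps, Python scripts to look and compute and a tool call to move; the robot and the scene stay as the last step left them, time stands still between calls to the robot, and variables do not carry over. Pictures are saved under pics/ and viewed, at most 10 in all, crops included, and the job is handed in when it is done.

Besides the shell and the picture viewer there is one more tool, called after "Request:" as name(argument=value, ...) on one line, values as JSON. step_arm: Moves the arm, as the interface text tells. Its arguments: {"type":"object","properties":{"targets":{"type":"array"},"fingers":{"type":"number"},"newtons":{"type":"number"}},"required":["targets"]}

```bash
mkdir -p pics; ls; python3 - <<'E'
from bench import r, vision
import cv2
for n in ("top","side"):
    s=vision.snapshot(n); cv2.imwrite(f"pics/{n}0.png",s["img"])
    print(n,s["mtx"],s["eye"],s["attitude"],[k for k in s])
print(r.sense())
E
```

```text
pics
top [[403.18854977   0.         316.96632626]
 [  0.         403.18854977 204.80176892]
 [  0.           0.           1.        ]] [ 365.80433592   24.91941238 1316.80872967] [  5.83753483  -0.1565398  -89.05901028] ['img', 'mtx', 'eye', 'attitude']
side [[394.67238756   0.         320.50068958]
 [  0.         394.67238756 200.28380952]
 [  0.           0.           1.        ]] [  63.77711357 -643.29113982  824.05110955] [ 4.57555889e+01 -2.66257190e-02 -3.22437692e+01] ['img', 'mtx', 'eye', 'attitude']
{'time': 0.1, 'joint_pos': array([ 6.32873133e+01,  7.51135969e+00,  8.53244286e+01, -1.23067085e-03,
        8.72618762e+01, -4.89268245e+00]), 'qd': array([ 0.0245325 , -0.07502377, -0.09545796, -0.01058978,  0.00501775,
        0.06277571]), 'joint_efforts': array([ 1.59340590e-03, -5.70961726e+01, -5.01933968e+01, -1.05837496e-04,
        8.45343660e-03,  7.20612161e-05]), 'tool_pos': array([222.78550207, 556.59914793, 252.32995988]), 'tcp_rot': array([-1.79902587e+02, -7.10507970e-03,  1.58180050e+02]), 'ft_force': array([-0.75118413,  0.49062549, -0.01261538]), 'wrist_torque': array([-8.53430561e-05, -1.69644150e-02,  2.76898967e-02]), 'grip_force': 0.0, 'finger_gap': 85.36123386962122}
```

View pics/top0.png

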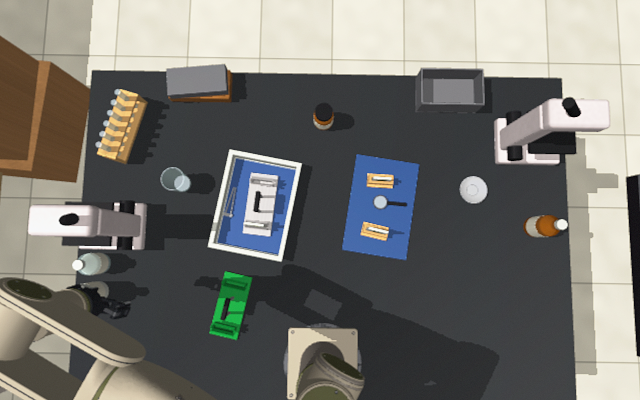

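View pics/side0.png

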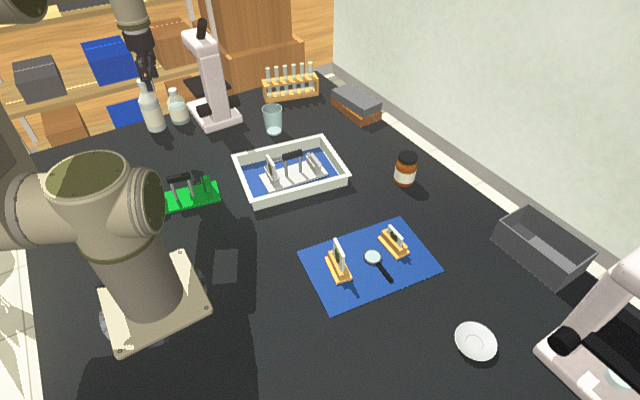

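Top view: tray with carrier around (260,205), mat blocks at (380,181) and (375,231), green look-alike at (231,305). Side view: the tall plate is at (340,255), the small one at (395,240). The stored plate is at (270,170), at the carrier's near end. Next, an enlarged view.

```bash
cat > h.py <<'E'
import numpy as np, cv2
from scipy.spatial.transform import Rotation as R
from bench import r, vision
def rot(s): return R.from_euler('xyz',s["attitude"],degrees=True).as_matrix()
def ray(s,px,fish=False):
    K=s["mtx"]; d=np.array([(px[0]-K[0,2])/K[0,0],(px[1]-K[1,2])/K[1,1]])
    if fish:
        t=np.hypot(*d); v=np.r_[d/t*np.sin(t),np.cos(t)] if t>1e-9 else np.array([0,0,1.])
    else: v=np.r_[d,1]
    return rot(s)@(v*[1,-1,-1])
def at_z(s,px,z,fish=False):
    v=ray(s,px,fish); e=np.array(s["eye"]); return e+v*(z-e[2])/v[2]
def proj(s,P,fish=False):
    K=s["mtx"]; c=rot(s).T@(np.array(P,float)-s["eye"])*[1,-1,-1]
    if fish:
        rr=np.hypot(c[0],c[1]); d=c[:2]/rr*np.arctan2(rr,c[2])
    else: d=c[:2]/c[2]
    return d*[K[0,0],K[1,1]]+K[:2,2]
def tri(obs):
    A=np.zeros((3,3));b=np.zeros(3)
    for s,px,f in obs:
        v=ray(s,px,f);v/=np.linalg.norm(v);M=np.eye(3)-np.outer(v,v);A+=M;b+=M@s["eye"]
    return np.linalg.solve(A,b)
E
python3 - <<'E'
import cv2,numpy as np
t=cv2.imread("pics/top0.png");s=cv2.imread("pics/side0.png")
c=lambda i,x,y:cv2.resize(i[y:y+75,x:x+100],(400,300),interpolation=cv2.INTER_CUBIC)
cv2.imwrite("pics/m0.png",np.vstack([np.hstack([c(t,210,168),c(t,330,168)]),np.hstack([c(s,245,130),c(s,315,215)])]))
E
```

```text
(no output)
```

View pics/m0.png

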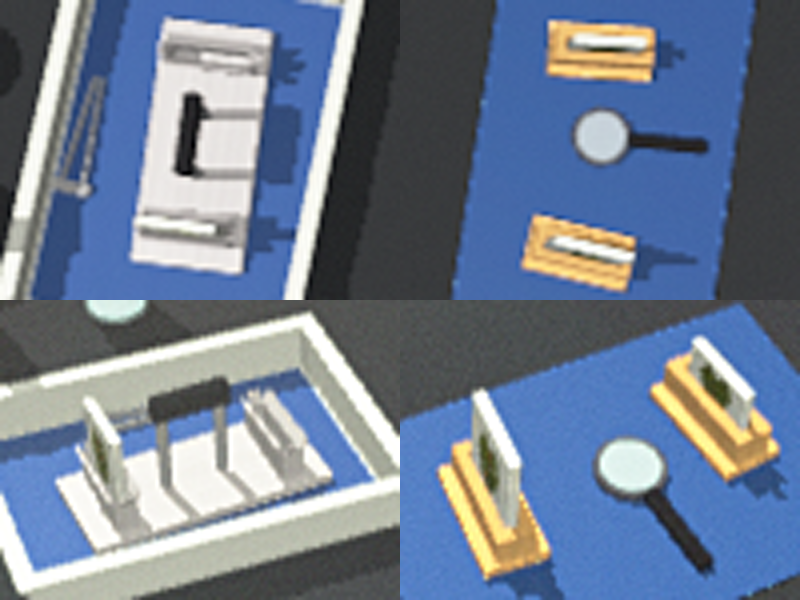

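Montage: the tall plate's top edge runs (367,228)-(388,232) in the top view, centre about (377.8,230.2), and is near (339.2,247.5) in the side view. The handle is at top (256.7,201.8) and side (292,154.5). The empty slot is at the carrier's far end, top (264,182), and the stored plate is at the near end.

```bash
python3 - <<'E'
from h import *
np.set_printoptions(precision=1,suppress=True)
t=vision.snapshot("top");s=vision.snapshot("side")
print("plate tri",tri([(t,(377.8,230.2),0),(s,(339.2,247.5),0)]))
a,b=at_z(t,(367.2,228.3),89),at_z(t,(388.3,232.2),89);print("plate",a,b,(a+b)/2,np.linalg.norm(a-b),np.degrees(np.arctan2(*(b-a)[1::-1])))
print("handle tri",tri([(t,(256.7,201.8),0),(s,(292.3,154.5),0)]))
C=[at_z(t,(210+x/4,168+y/4),14) for x,y in[(165,18),(272,30),(243,273),(132,262)]]
print(np.array(C),np.mean(C,0)); 
for i in range(4):
    d=C[(i+1)%4]-C[i];print(np.linalg.norm(d),np.degrees(np.arctan2(d[1],d[0])))
a,b=at_z(t,(256.9,191.8),99),at_z(t,(256,211.5),99);print("handle",a,b)
w=vision.snapshot("wrist");print(w["mtx"],w["eye"],w["attitude"],r.sense()["tool_pos"])
E
```

```text
plate tri [ 418.  -163.6   87.7]
plate [ 422.  -130.4   89. ] [ 411.2 -194.7   89. ] [ 416.6 -162.6   89. ] 65.13321828629016 -99.53731063733125
handle tri [498.5 207.6  90.3]
[[601.7 240.4  14. ]
 [593.3 152.6  14. ]
 [394.7 170.7  14. ]
 [402.1 260.4  14. ]] [498. 206.  14.]
88.1976640667201 -95.50607591005299
199.35621500536763 174.77824770295362
89.94960246915953 85.30536711772037
200.62903129405572 -5.72130145257323
handle [527.1 207.2  99. ] [466.9 208.   99. ]
[[309.7   0.  313.9]
 [  0.  309.7 194.5]
 [  0.    0.    1. ]] [162.4 581.  373.7] [-15.1   0.1  68.2] [222.9 556.8 252.8]
```

Request:
step_arm(targets=[[[126,-468,-54,0,0,-0.88],[126,-468,-54,0,0,-0.88],[126,-468,-54,0,0,-0.88],[126,-468,-54,0,0,-0.88],[126,-468,-54,0,0,-0.88],[126,-468,-54,0,0,-0.88],[126,-468,-54,0,0,-0.88],[126,-468,-54,0,0,-0.88],[126,-468,-54,0,0,-0.88],[126,-468,-54,0,0,-0.88],[126,-468,-54,0,0,-0.88],[126,-468,-54,0,0,-0.88]]], fingers=-1)

```text
time: 1.25
tool_pos: [349.1, 86.2, 199.1]
tcp_rot: [180.0, 0.1, 107.7]
ft_force: [1.0, 0.2, 0.1]
finger_gap: 85.7
grip_force: 0.0
```

Request:
step_arm(targets=[[[68,-251,-29,0,0,-0.476],[68,-251,-29,0,0,-0.476],[68,-251,-29,0,0,-0.476],[68,-251,-29,0,0,-0.476],[68,-251,-29,0,0,-0.476],[68,-251,-29,0,0,-0.476],[68,-251,-29,0,0,-0.476],[68,-251,-29,0,0,-0.476],[68,-251,-29,0,0,-0.476],[68,-251,-29,0,0,-0.476]]])

```text
time: 2.08
tool_pos: [416.7, -160.9, 170.2]
tcp_rot: [-180.0, -0.0, 80.5]
ft_force: [0.3, 1.0, 0.5]
finger_gap: 85.2
grip_force: 0.0
```

```bash
python3 - <<'E'
from h import *
w=vision.snapshot("wrist");np.save("w1.npy",{k:w[k] for k in w},allow_pickle=True);cv2.imwrite("pics/w1.png",w["img"]);s=r.sense()
print(w["eye"],w["attitude"],s["time"],s["tool_pos"],s["tcp_rot"])
E
```

```text
[428.3162024  -96.40564803 291.27927345] [-1.51509527e+01  7.90445933e-03 -9.51949312e+00] 2.1333 [ 416.8664448  -160.70343917  170.37083571] [-1.79996192e+02 -2.43263623e-02  8.05595014e+01]
```

View pics/w1.png

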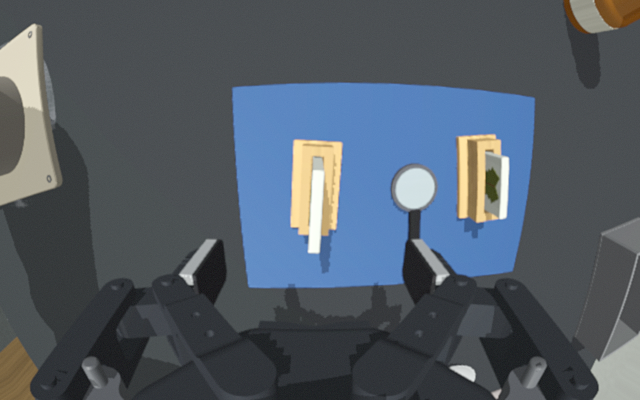

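The wrist view shows the tall plate in its block at (317,170)-(315,252), the lens at (413,188) and the small plate at (495,185). I need a closer crop for the edges.

```bash
python3 - <<'E'
import cv2
i=cv2.imread("pics/w1.png")[130:260,270:365]
cv2.imwrite("pics/w1c.png",cv2.resize(i,None,fx=4.5,fy=4.5,interpolation=cv2.INTER_CUBIC))
E
```

```text
(no output)
```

View pics/w1c.png

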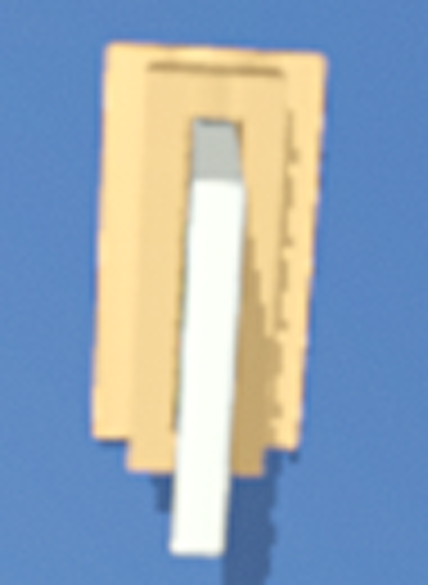

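The top face of the plate has crop corners (192,180), (244,183), (224,553) and (171,552). The grey end face meets the block at (195,119)-(238,122).

```bash
python3 - <<'E'
from h import *
np.set_printoptions(precision=1,suppress=True)
w=np.load("w1.npy",allow_pickle=True).item()
f=lambda x,y,z:at_z(w,(270+x/4.5,130+y/4.5),z,True)
for z in(86,89,92):
    P=np.array([f(*c,z) for c in[(192,180),(244,183),(224,553),(171,552)]])
    m=(P[0]+P[1])/2;n=(P[2]+P[3])/2;d=m-n
    print(z,P.mean(0),np.linalg.norm(d),np.linalg.norm(P[0]-P[1]),np.linalg.norm(P[2]-P[3]),np.degrees(np.arctan2(d[1],d[0])),m)
for z in(30,33): print((f(195,119,z)+f(238,122,z))/2)
t=vision.snapshot("top");tri_=tri([(w,(270+208/4.5,130+367/4.5),1),(t,(377.8,230.2),0)]);print(tri_)
# block outer top corners
for z in (30,32):print(np.array([f(*c,z) for c in[(150,66),(283,72),(263,472),(127,470)]]))
E
```

```text
86 [ 418.3 -165.    86. ] 61.19917699536186 7.803592856554639 8.632973631281587 77.60456092070682 [ 424.9 -135.1   86. ]
89 [ 418.5 -164.    89. ] 60.304797704643434 7.689549299324631 8.506809306658106 77.60456092070686 [ 425.  -134.6   89. ]
92 [ 418.6 -163.    92. ] 59.41041841392507 7.575505742094624 8.38064498203457 77.60456092070686 [ 425. -134.   92.]
[ 425.6 -134.    30. ]
[ 425.7 -133.6   33. ]
[ 417.8 -163.9   84. ]
[[ 415.  -121.7   30. ]
 [ 439.5 -126.9   30. ]
 [ 423.4 -206.1   30. ]
 [ 396.3 -201.1   30. ]]
[[ 415.1 -121.5   32. ]
 [ 439.4 -126.7   32. ]
 [ 423.4 -205.2   32. ]
 [ 396.5 -200.3   32. ]]
```

Request:
step_arm(targets=[[[1.5,-2,0,0,0,-0.05],[1.5,-2,-25,0,0,-0.05],[1.5,-2,-50,0,0,-0.05],[1.5,-2,-70,0,0,-0.05],[1.5,-2,-85,0,0,-0.05],[1.5,-2,-96,0,0,-0.05],[1.5,-2,-96,0,0,-0.05],[1.5,-2,-96,0,0,-0.05],[1.5,-2,-96,0,0,-0.05]]])

```text
time: 2.93
tool_pos: [419.3, -164.0, 75.5]
tcp_rot: [179.9, 0.0, 77.7]
ft_force: [-0.4, 1.0, 0.4]
finger_gap: 85.2
grip_force: 0.0
```

Request:
step_arm(targets=[[[0,0,0,0,0,0],[0,0,0,0,0,0],[0,0,0,0,0,0],[0,0,0,0,0,0],[0,0,0,0,0,0],[0,0,0,0,0,0],[0,0,0,0,0,0],[0,0,0,0,0,0],[0,0,0,0,0,0],[0,0,0,0,0,0],[0,0,0,0,0,0],[0,0,0,0,0,0]]], fingers=1, newtons=40)

```text
time: 3.93
tool_pos: [418.5, -164.0, 74.3]
tcp_rot: [-180.0, 0.0, 77.6]
ft_force: [-1.5, -0.2, 1.2]
finger_gap: 7.6
grip_force: 42.6
```

Request:
step_arm(targets=[[[0,0,5,0,0,0],[0,0,15,0,0,0],[0,0,30,0,0,0],[0,0,55,0,0,0],[0,0,85,0,0,0],[0,0,110,0,0,0],[0,0,125,0,0,0],[0,0,130,0,0,0]]])

```text
time: 4.6
tool_pos: [420.1, -164.8, 208.7]
tcp_rot: [179.7, 0.1, 77.6]
ft_force: [0.3, -0.5, -0.9]
finger_gap: 7.2
grip_force: 42.5
```

Request:
step_arm(targets=[[[8,15,0,0,0,0.02],[22,45,0,0,0,0.04],[38,75,0,0,0,0.05],[54,107,0,0,0,0.06],[70,139,0,0,0,0.08],[86,171,0,0,0,0.09],[102,203,0,0,0,0.1],[118,235,0,0,0,0.11],[134,265,0,0,0,0.12],[147,290,0,0,0,0.124],[154,304,0,0,0,0.124],[154,304,0,0,0,0.124]]])

```text
time: 5.6
tool_pos: [572.7, 143.1, 203.3]
tcp_rot: [-179.9, -0.0, 84.9]
ft_force: [0.4, -0.3, -0.5]
finger_gap: 7.4
grip_force: 42.4
```

```bash
python3 - <<'E'
from h import *
w=vision.snapshot("wrist");np.save("w2.npy",{k:w[k] for k in w},allow_pickle=True);cv2.imwrite("pics/w2.png",w["img"]);s=r.sense()
print(w["eye"],w["attitude"],s["time"],s["tool_pos"],s["tcp_rot"],s["finger_gap"],s["grip_force"])
print(proj(w,(568,200,48),1),proj(w,(498,206.5,99),1))
u,v=proj(w,(550,200,48),1).astype(int)
c=w["img"][max(0,v-95):v+75,max(0,u-85):u+85];print(max(0,u-85),max(0,v-95))
cv2.imwrite("pics/w2c.png",cv2.resize(c,None,fx=3.5,fy=3.5,interpolation=cv2.INTER_CUBIC))
E
```

```text
[579.37334762 208.22533652 324.42223789] [-15.14835506   0.04794108  -5.12850635] 5.65 [572.17239176 141.38210226 203.29415403] [-1.79905498e+02  1.92906783e-02  8.48674238e+01] 7.424789029975677 42.393298745155334
[302.17766306 122.92013522] [206.63908028 127.69103373]
197 29
```

View pics/w2c.png

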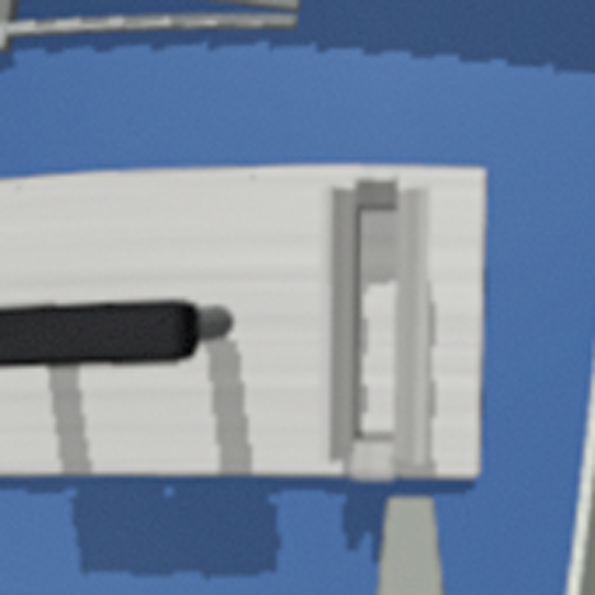

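The crop shows the empty slot: rim inner edges at x 358-397 and y 207-437, mouth x 333-430 and y 180-480. The carrier's far corners are (487,168) and (481,473). The held plate's bottom corners are at (386,497) and (434,497), and the handle is at (0-195,303-360).

```bash
python3 - <<'E'
from h import *
np.set_printoptions(precision=1,suppress=True)
w=np.load("w2.npy",allow_pickle=True).item()
f=lambda x,y,z:at_z(w,(197+x/3.5,29+y/3.5),z,True)
m=lambda L,z:np.array([f(*c,z) for c in L])
p=lambda n,P:print(n,P.mean(0),[round(float(np.linalg.norm(P[i]-P[(i+1)%len(P)])),1) for i in range(len(P))],[round(float(np.degrees(np.arctan2(*(P[(i+1)%len(P)]-P[i])[1::-1]))),1) for i in range(len(P))])
p("rim39",m([(358,207),(397,207),(396,437),(357,437)],39))
p("floor14",m([(361,207),(397,207),(396,435),(360,435)],14))
print("mouth", (f(333,330,48)+f(430,330,48))/2,f(333,330,48)-f(430,330,48),f(377,180,48),f(373,480,48))
p("base edge",m([(487,168),(481,473)],14))
print("plate",m([(386,497),(434,497)],138))
p("handle",m([(192,303),(197,355)],99))
p("handle long",m([(0,312),(185,302)],99)); p("handle long",m([(0,362),(185,357)],99)); p("base long",m([(80,170),(487,168)],14))
E
```

```text
rim39 [570.1 201.2  39. ] [10.1, 60.8, 10.3, 60.9] [-5.5, -95.4, 174.7, 84.3]
floor14 [569.7 200.8  14. ] [10.1, 65.6, 10.4, 65.6] [-5.5, -95.4, 174.7, 84.4]
mouth [571.3 199.4  48. ] [-24.5   2.3   0. ] [573.7 237.7  48. ] [565.5 161.   48. ]
base edge [599.7 198.3  14. ] [88.1, 88.1] [-95.8, 84.2]
plate [[572.  173.2 138. ]
 [580.4 172.4 138. ]]
handle [533.9 205.4  99. ] [11.0, 11.0] [-90.8, 89.2]
handle long [511.8 213.1  99. ] [41.6, 41.6] [-4.9, 175.1]
handle long [510.4 201.9  99. ] [41.8, 41.8] [-5.9, 174.1]
base long [545.9 248.8  14. ] [117.5, 117.5] [-6.5, 173.5]
```

Request:
step_arm(targets=[[[-1,20,0,0,0,-0.003],[-2,45,0,0,0,-0.003],[-2.5,60.9,0,0,0,-0.003],[-2.5,60.9,-20,0,0,-0.003],[-2.5,60.9,-45,0,0,-0.003],[-2.5,60.9,-65,0,0,-0.003],[-2.5,60.9,-76,0,0,-0.003],[-2.5,60.9,-80,0,0,-0.003],[-2.5,60.9,-80,0,0,-0.003],[-2.5,60.9,-80,0,0,-0.003],[-2.5,60.9,-80,0,0,-0.003]]])

```text
time: 6.57
tool_pos: [571.1, 200.9, 126.2]
tcp_rot: [179.9, -0.1, 84.5]
ft_force: [0.2, 0.1, -0.8]
finger_gap: 7.3
grip_force: 42.4
```

```bash
python3 - <<'E'
from h import *
w=vision.snapshot("wrist");np.save("w3.npy",{k:w[k] for k in w},allow_pickle=True);s=r.sense()
print(w["eye"],s["time"],s["tool_pos"],s["tcp_rot"],s["finger_gap"],s["ft_force"])
u,v=proj(w,(570,201,58),1).astype(int);print(u-70,v-80)
a=cv2.resize(w["img"][v-80:v+70,u-70:u+30],None,fx=4,fy=4,interpolation=cv2.INTER_CUBIC)
cv2.imwrite("pics/w3c.png",a)
E
```

```text
[577.70578925 266.041617   247.20301059] 6.6167 [571.10354791 200.99112533 126.14225735] [ 1.79848877e+02 -5.41048798e-02  8.45391331e+01] 7.485225207732816 [-0.74736737  0.43335514 -0.23172119]
240 135
```

View pics/w3c.png

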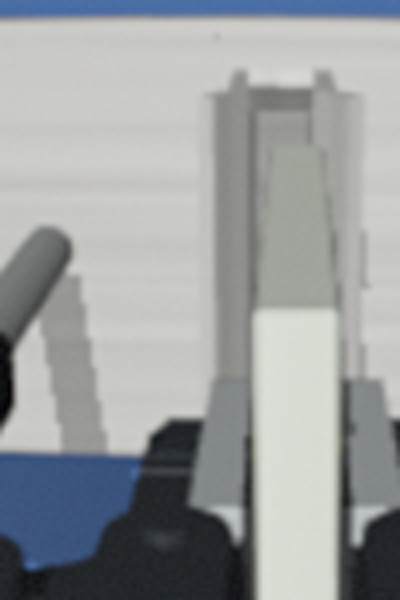

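The plate's bottom corners are at crop (271,147) and (323,147), above the slot. The slot rim spans x 250-312 at y 108, and the mouth spans x 205-362 at y 94.

```bash
python3 - <<'E'
from h import *
np.set_printoptions(precision=1,suppress=True)
w=np.load("w3.npy",allow_pickle=True).item()
f=lambda x,y,z:at_z(w,(240+x/4,135+y/4),z,True)
print("bottom",f(271,147,61),f(323,147,61),(f(271,147,61)+f(323,147,61))/2)
print("top",f(253,308,141),f(338,308,141))
print("rim",f(250,108,39),f(312,108,39),(f(250,108,39)+f(312,108,39))/2)
print("mouth",f(205,94,48),f(362,94,48),(f(205,94,48)+f(362,94,48))/2, f(281,70,48))
E
```

```text
bottom [571.  230.5  61. ] [579.  229.8  61. ] [575.  230.1  61. ]
top [570.8 231.2 141. ] [578.4 230.5 141. ]
rim [567.4 233.4  39. ] [577.9 232.4  39. ] [572.6 232.9  39. ]
mouth [560.8 237.8  48. ] [586.2 235.4  48. ] [573.5 236.6  48. ] [573.5 240.5  48. ]
```

Request:
step_arm(targets=[[[-1,0.5,0,0,0,0],[-1,0.5,-3,0,0,0],[-1,0.5,-6,0,0,0],[-1,0.5,-9,0,0,0],[-1,0.5,-12,0,0,0],[-1,0.5,-15,0,0,0],[-1,0.5,-18,0,0,0],[-1,0.5,-21,0,0,0],[-1,0.5,-24,0,0,0],[-1,0.5,-24,0,0,0],[-1,0.5,-24,0,0,0],[-1,0.5,-24,0,0,0]]])

```text
time: 7.62
tool_pos: [569.1, 201.5, 100.4]
tcp_rot: [180.0, -0.0, 84.6]
ft_force: [1.1, -0.3, -1.2]
finger_gap: 7.8
grip_force: 42.4
```

Request:
step_arm(targets=[[[0,0,-2,0,0,0],[0,0,-4,0,0,0],[0,0,-6,0,0,0],[0,0,-8,0,0,0],[0,0,-10,0,0,0],[0,0,-12,0,0,0],[0,0,-14,0,0,0],[0,0,-16,0,0,0],[0,0,-18,0,0,0],[0,0,-18,0,0,0],[0,0,-18,0,0,0]]])

```text
time: 8.53
tool_pos: [568.8, 201.4, 82.1]
tcp_rot: [-180.0, 0.0, 84.6]
ft_force: [0.2, -0.3, -0.7]
finger_gap: 7.4
grip_force: 42.4
```

Request:
step_arm(targets=[[[0,0,-1,0,0,0],[0,0,-1,0,0,0],[0,0,-2,0,0,0],[0,0,-2,0,0,0],[0,0,-3,0,0,0],[0,0,-3,0,0,0],[0,0,-3,0,0,0],[0,0,-3,0,0,0],[0,0,-3,0,0,0]]])

```text
time: 9.28
tool_pos: [569.0, 201.5, 79.3]
tcp_rot: [180.0, -0.0, 84.6]
ft_force: [0.4, 0.4, -0.6]
finger_gap: 7.5
grip_force: 42.4
```

Request:
step_arm(targets=[[[0,0,-0.5,0,0,0],[0,0,-1,0,0,0],[0,0,-1,0,0,0],[0,0,-1.5,0,0,0],[0,0,-1.5,0,0,0],[0,0,-1.5,0,0,0],[0,0,-1.5,0,0,0]]])

```text
time: 9.87
tool_pos: [569.0, 201.4, 77.8]
tcp_rot: [180.0, 0.0, 84.6]
ft_force: [-0.3, 0.3, -0.1]
finger_gap: 7.2
grip_force: 42.4
```

Request:
step_arm(targets=[[[0,0,-0.5,0,0,0],[0,0,-0.5,0,0,0],[0,0,-1,0,0,0],[0,0,-1,0,0,0],[0,0,-1.5,0,0,0],[0,0,-1.5,0,0,0],[0,0,-1.5,0,0,0],[0,0,-1.5,0,0,0]]])

```text
time: 10.53
tool_pos: [569.2, 201.5, 77.3]
tcp_rot: [180.0, -0.0, 84.6]
ft_force: [-3.3, -1.5, 9.0]
finger_gap: 7.5
grip_force: 43.8
```

Request:
step_arm(targets=[[[0,0,0.8,0,0,0],[0,0,0.8,0,0,0],[0,0,0.8,0,0,0],[0,0,0.8,0,0,0],[0,0,0.8,0,0,0],[0,0,0.8,0,0,0]]], fingers=0.45)

```text
time: 11.03
tool_pos: [568.8, 201.4, 76.9]
tcp_rot: [-180.0, 0.0, 84.6]
ft_force: [0.9, -0.4, 0.5]
finger_gap: 23.3
grip_force: 0.0
```

Request:
step_arm(targets=[[[0,0,5,0,0,0],[0,0,15,0,0,0],[0,0,30,0,0,0],[0,0,55,0,0,0],[0,0,80,0,0,0],[0,0,95,0,0,0],[0,0,100,0,0,0],[0,0,100,0,0,0]]])

```text
time: 11.7
tool_pos: [570.3, 201.8, 180.0]
tcp_rot: [179.8, -0.1, 84.6]
ft_force: [-0.3, -0.1, 0.3]
finger_gap: 23.8
grip_force: 0.0
```

Request:
step_arm(targets=[[[-69.4,6.3,0,0,0,0.12],[-69.4,6.3,0,0,0,0.24],[-69.4,6.3,0,0,0,0.36],[-69.4,6.3,0,0,0,0.48],[-69.4,6.3,0,0,0,0.6],[-69.4,6.3,0,0,0,0.72],[-69.4,6.3,0,0,0,0.84],[-69.4,6.3,0,0,0,0.96],[-69.4,6.3,0,0,0,1.08],[-69.4,6.3,0,0,0,1.2],[-69.4,6.3,0,0,0,1.32],[-69.4,6.3,0,0,0,1.4]]], fingers=-0.4)

```text
time: 12.7
tool_pos: [498.6, 207.4, 175.3]
tcp_rot: [-179.9, -0.1, 165.1]
ft_force: [-0.2, -1.0, -1.0]
finger_gap: 59.7
grip_force: 0.0
```

Request:
step_arm(targets=[[[0,0,0,0,0,0.1],[0,0,0,0,0,0.169],[0,0,0,0,0,0.169],[0,0,0,0,0,0.169],[0,0,0,0,0,0.169],[0,0,0,0,0,0.169],[0,0,0,0,0,0.169]]])

```text
time: 13.28
tool_pos: [499.5, 207.7, 176.9]
tcp_rot: [-180.0, -0.0, 174.4]
ft_force: [-0.3, 0.8, 0.6]
finger_gap: 59.7
grip_force: 0.0
```

```bash
python3 - <<'E'
from h import *
w=vision.snapshot("wrist");np.save("w4.npy",{k:w[k] for k in w},allow_pickle=True);q=r.sense()
s=vision.snapshot("side")
print(w["eye"],w["attitude"],q["time"],q["tool_pos"],q["tcp_rot"],q["finger_gap"])
print(proj(w,(499.6,207.7,99),1),proj(s,(499.6,207.7,80)))
b=cv2.resize(s["img"][125:200,240:340],(400,300),interpolation=cv2.INTER_CUBIC)
a=cv2.resize(w["img"],(800,500))[100:400,200:600]; a=w["img"][50:350,120:520]
cv2.imwrite("pics/m4.png",np.hstack([a,b]))
E
```

```text
[434.61477938 213.78599525 297.92118612] [-1.51190996e+01  8.13228680e-02  8.43576008e+01] 13.3333 [499.53658068 207.7162387  176.98881529] [-1.79995591e+02 -5.10914214e-03  1.74403078e+02] 59.81999661375248
[314.78856197 210.92218274] [292.32653134 157.10185788]
```

View pics/m4.png

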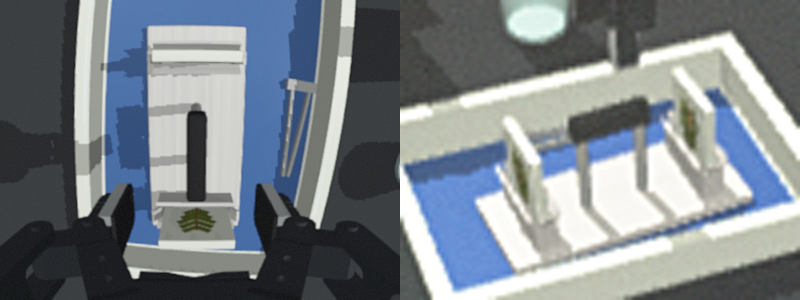

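Both plates stand equally deep in their slots in the side view. In the wrist view the handle bar runs from (316,161) to (317,250), with sides at x 307-327. The predicted centre was (314.8,210.9).

```bash
python3 - <<'E'
from h import *
np.set_printoptions(precision=1,suppress=True)
w=np.load("w4.npy",allow_pickle=True).item()
g=cv2.cvtColor(w["img"],cv2.COLOR_BGR2GRAY)
m=(g<75).astype(np.uint8);m[:, :295]=0;m[:,340:]=0;m[:150]=0;m[256:]=0
n,l,st,c=cv2.connectedComponentsWithStats(m);k=1+np.argmax(st[1:,4]);print(st[k],c[k])
for y in(170,190,210,230,245):
    x=np.where(l[y]==k)[0];a,b=at_z(w,(x.min()-.5,y),99,1),at_z(w,(x.max()+.5,y),99,1);print(y,a,b,(a+b)/2)
x,y=c[k]
print(at_z(w,(x,st[k][1]),99,1),at_z(w,(x,st[k][1]+st[k][3]),99,1))
E
```

```text
[ 306  160   21   92 1664] [315.8 205.7]
170 [471.1 205.1  99. ] [472.4 218.1  99. ] [471.8 211.6  99. ]
190 [484.5 203.7  99. ] [485.8 216.2  99. ] [485.2 209.9  99. ]
210 [498.4 202.2  99. ] [499.6 214.3  99. ] [499.  208.2  99. ]
230 [512.9 200.7  99. ] [514.1 213.   99. ] [513.5 206.8  99. ]
245 [524.2 199.4  99. ] [525.5 212.7  99. ] [524.8 206.1  99. ]
[465.2 211.8  99. ] [530.3 205.4  99. ]
```

Request:
step_arm(targets=[[[-0.8,0.5,-15,0,0,-0.003],[-0.8,0.5,-35,0,0,-0.003],[-0.8,0.5,-55,0,0,-0.003],[-0.8,0.5,-70,0,0,-0.003],[-0.8,0.5,-80,0,0,-0.003],[-0.8,0.5,-85,0,0,-0.003],[-0.8,0.5,-85,0,0,-0.003],[-0.8,0.5,-85,0,0,-0.003],[-0.8,0.5,-85,0,0,-0.003],[-0.8,0.5,-85,0,0,-0.003],[-0.8,0.5,-85,0,0,-0.003]]])

```text
time: 14.3
tool_pos: [499.5, 208.5, 93.1]
tcp_rot: [180.0, 0.1, 174.3]
ft_force: [-0.8, 0.5, 0.0]
finger_gap: 59.6
grip_force: 0.0
```

Request:
step_arm(targets=[[[0,0,0,0,0,0],[0,0,0,0,0,0],[0,0,0,0,0,0],[0,0,0,0,0,0],[0,0,0,0,0,0],[0,0,0,0,0,0],[0,0,0,0,0,0],[0,0,0,0,0,0],[0,0,0,0,0,0],[0,0,0,0,0,0],[0,0,0,0,0,0],[0,0,0,0,0,0]]], fingers=1, newtons=80)

```text
time: 15.3
tool_pos: [498.9, 208.3, 92.2]
tcp_rot: [180.0, 0.0, 174.3]
ft_force: [0.5, 2.1, 0.1]
finger_gap: 12.9
grip_force: 79.2
```

Request:
step_arm(targets=[[[0,0,1,0,0,0],[0,0,3,0,0,0],[0,0,6,0,0,0],[0,0,10,0,0,0],[0,0,15,0,0,0],[0,0,20,0,0,0],[0,0,25,0,0,0],[0,0,30,0,0,0],[0,0,35,0,0,0],[0,0,38,0,0,0],[0,0,40,0,0,0],[0,0,40,0,0,0]]])

```text
time: 16.3
tool_pos: [499.1, 208.3, 132.8]
tcp_rot: [180.0, 0.1, 174.3]
ft_force: [0.7, 0.1, -4.4]
finger_gap: 13.0
grip_force: 78.3
```

Request:
step_arm(targets=[[[0,0,2,0,0,0],[0,0,6,0,0,0],[0,0,12,0,0,0],[0,0,19,0,0,0],[0,0,26,0,0,0],[0,0,33,0,0,0],[0,0,40,0,0,0],[0,0,47,0,0,0],[0,0,52,0,0,0],[0,0,55,0,0,0],[0,0,56,0,0,0],[0,0,56,0,0,0]]])

```text
time: 17.3
tool_pos: [498.9, 208.3, 188.3]
tcp_rot: [180.0, 0.0, 174.3]
ft_force: [-0.5, 0.1, -4.6]
finger_gap: 12.6
grip_force: 78.4
```

Request:
step_arm(targets=[[[0,0,0,0,0,0],[0,0,0,0,0,0],[0,0,0,0,0,0],[0,0,0,0,0,0],[0,0,0,0,0,0],[0,0,0,0,0,0],[0,0,0,0,0,0],[0,0,0,0,0,0],[0,0,0,0,0,0],[0,0,0,0,0,0]]])

```text
time: 18.13
tool_pos: [498.8, 208.2, 188.1]
tcp_rot: [180.0, 0.0, 174.3]
ft_force: [-0.0, 0.7, -4.4]
finger_gap: 12.9
grip_force: 78.4
```

```bash
python3 - <<'E'
from h import *
w=vision.snapshot("wrist");s=vision.snapshot("side");q=r.sense();np.save("s5.npy",s,allow_pickle=True)
print(q["time"],q["tool_pos"],q["tcp_rot"],q["finger_gap"],q["grip_force"],q["ft_force"],q["wrist_torque"])
print(proj(s,(499.6,207.7,190)))
b=cv2.resize(s["img"][70:190,230:360],(520,480),interpolation=cv2.INTER_CUBIC)
a=cv2.resize(w["img"][100:400,200:440],None,fx=1.1,fy=1.6)[:480,:270]
cv2.imwrite("pics/m5.png",np.hstack([a,b]))
E
```

```text
18.2333 [498.78954386 208.22343345 188.09749378] [1.79999736e+02 7.00961169e-04 1.74280780e+02] 12.738776587273415 78.39840888977051 [ 0.34713407 -0.02567436 -4.90894704] [ 0.01455684 -0.04429847  0.01273861]
[290.42161045 126.49871339]
```

View pics/m5.png

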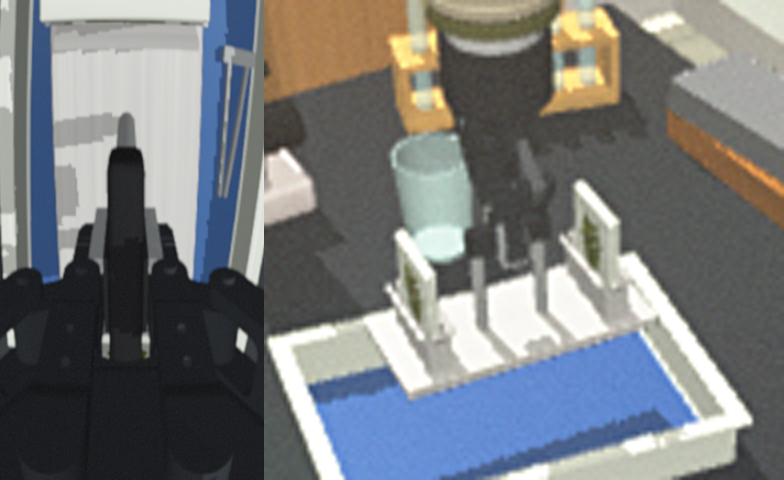

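The picture shows the carrier held clear of the tray, level, with both plates seated. I'll check the underside corners against this view, then hand in.

```bash
python3 - <<'E'
from h import *
s=np.load("s5.npy",allow_pickle=True).item()
M=R.from_euler('z',-5.6,degrees=True).as_matrix();e=[]
for l,px in(((-100,-45,0),(410,395)),((100,-45,0),(655,320))):
    p=proj(s,M@np.array(l)+[499,208.3,100]);o=np.array([230+(px[0]-264)/4,70+px[1]/4]);print(p,o);e.append(abs(p-o).max())
q=r.sense()
if max(e)<4 and q["grip_force"]>70: print(r.hand_in())
E
```

```text
[265.92498714 169.95568351] [266.5  168.75]
[328.11920496 150.87326372] [327.75 150.  ]
the job is handed in; nothing more can be done
None
```

The tall plate is fully seated in the carrier's empty slot, and the arm is holding the carrier level and still about 10 cm above the bench with both plates in. The job was handed in at about 18 s of the 64 s limit.

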